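# Set the bar on the V rest, then hold the chip guard open

## Task

Lay the aluminium bar in both V heads of the blue V rest beside the machine, roughly centred end to end, without dropping it, and let go of it. Then take the machine's yellow chip guard by its red handle, lift it and hold it steady at 45 degrees open (within 5 degrees either way) so that the machinist can slide the bar through; the guard falls shut by itself, so finish while still holding it. Leave the tape measure, the oil bottle and the steel collar where they are.

Things in the scene. Friction and masses are not known exactly. Their poses are not given: they have to be found in the camera images.
- bar: Loose round bar of bright aluminium, diameter 24 mm, length 150 mm, about 0.18 kg, lying on the bench; it can roll. Origin on its surface, so use point bar_center for its place. Its x axis runs along its length. It starts either to the left or to the right of the machine.
- bar_center (a point): Centre of the bar, on its axis (12 mm above the bench as it lies there); x axis along its length.
- rest: Fixed V rest to the left of the machine: dark steel base 60 x 130 mm, 14 mm thick, with two posts (18 mm thick) 90 mm apart along its y axis (45 mm either side of the middle), each with a blue 90-degree V head 12 mm wide along y, open to the top, about 38 mm across inside the mouth, 50 mm outside. Origin: centre of the underside; z up, y along the line in which the bar shall lie.
- rest_seat (a point): Where the bar's centre comes to lie when it rests in both Vs: midway between the heads, 85 mm above the bench; the bar then lies along this point's y axis. V heads reach from about 62 to 87 mm above the bench. Between the posts there is nothing above the 14 mm base.
- machine: Fixed grey-green cast bench machine: a tub 200 x 200 mm, 120 mm high, with a vice inside, open on top under the guard, an opening for the bar in its left wall, and a low motor behind it on the side away from the robot. Origin: centre of the tub's underside; x points away from the robot (front at -x), y to its left, z up. Turned by up to 10 degrees.
- guard (a joint): Hinge angle of the chip guard in rad: 0 shut (level), grows as the front is lifted, stop at 1.3 (about 75 degrees); 45 degrees is 0.785. Falls shut under its own weight (about 0.55 kg) from every angle; holding takes about 3 N at the handle.
- guard_hinge (a point): Point on the guard's hinge line, at the middle of the machine's rear edge: 85 mm along the machine's x axis from its origin, 125 mm above the bench. The hinge line runs along the machine's y axis. The guard is a yellow frame with a clear pane, 170 mm from hinge to front edge, 200 mm wide, 8 mm thick.
- pull (a point): Red guard handle: a round rod 12 mm thick, 130 mm long, parallel to the hinge, on two thin steel prongs 60 mm either side of its middle, its axis 50 mm in front of the guard's front edge, in the guard's plane. Origin: middle of the rod, 220 mm from the hinge line; 125 mm above the bench when the guard is shut, 281 mm at 45 degrees. Its y axis runs along the rod.
- tape: Bystander: yellow tape measure, 65 x 34 x 60 mm, standing on the bench on the other side of the machine from the bar. Origin: centre of the underside.
- oil: Bystander: green oil bottle with black cap, diameter 50 mm, 140 mm high, beyond the left end of the rest. Origin: centre of the underside.
- collar: Bystander: dark steel collar (ring), diameter 48 mm, 22 mm high, on the bench in front of the gap between machine and rest. Origin: centre of the underside.
Not all that is in view belongs to the job. Several things look just like the rest: the one meant starts farthest to the robot's left. What is shaped like the bar but green is not meant.

How it is judged (in metres and radians):
On the way, in this order (a step that is already met when the one before it is completed fails the run):
1. the bar lies in both Vs, let go, with the guard still shut (x of bar_center in the frame of rest_seat between -0.005 and 0.005 m and y of bar_center in the frame of rest_seat between -0.02 and 0.02 m and z of bar_center in the frame of rest_seat between -0.005 and 0.005 m and angle between the x axis of bar_center and the y axis of rest_seat, either way round below 0.06 rad and contact force between bar and rest above 0.3 N and contact force between bar and the arm below 0.05 N and contact force between bar and the fingers below 0.05 N and linear speed of bar below 0.03 m/s and value of joint guard below 0.1 rad), for 0.3 s.
2. the guard is held by its handle at 45 degrees (value of joint guard between 0.698 and 0.873 rad and velocity of joint guard between -0.06 and 0.06 rad/s and contact force between guard_c1 and the fingers above 0.8 N), for 0.3 s.
At the end, for the whole second after the job is handed in: Fingers hold the guard by its red handle (over 0.8 N), still (under 0.06 rad/s), at 45 degrees within 5 (0.698 to 0.873 rad). The bar lies still and untouched in both Vs: centre within 20 mm of the seat lengthwise, 5 mm across and in height, axis within 0.06 rad of the rest line (all of step 2 and x of bar_center in the frame of rest_seat between -0.005 and 0.005 m and y of bar_center in the frame of rest_seat between -0.02 and 0.02 m and z of bar_center in the frame of rest_seat between -0.005 and 0.005 m and angle between the x axis of bar_center and the y axis of rest_seat, either way round below 0.06 rad and contact force between bar and rest above 0.3 N and contact force between bar and the arm below 0.05 N and contact force between bar and the fingers below 0.05 N and linear speed of bar below 0.03 m/s); the arm keeps its last pose, push and grip.
It fails at once if a bystander is moved more than 30 mm (distance of any of tape, oil, collar from where it was at the start of the episode above 0.03 m).
It fails at once if the bar is dropped: it falls free of the fingers faster than 0.6 m/s (some 18 mm) (contact force between bar and the fingers below 0.05 N and linear speed of bar above 0.6 m/s).
It also fails if it takes over 58 s, if anything falls off the work surface, if the arm or the gripper's body presses on something with over 40 N, if the wrist force passes 120 N, or if a joint passes its speed limit or range.

## Robot

A 7-joint arm with a two-finger parallel gripper is mounted at the origin on the work surface. World frame = base frame: x ahead of the robot, y to its left, z up, the work surface at z = 0. Lengths are in m, angles in degrees, forces in N, time in s.
With the tool pointing down it reaches from about 0.425 to 0.825 m from the base axis. Payload 3.6 kg.
Tool frame: the origin (TCP) lies midway between the tips of the shut fingers; the grasp point (between the pads) lies 19 mm behind it (arm.grasp_offset is the distance from the TCP to the grasp point, in m); z points along the fingers, y is the line along which they close (so a half turn about z gives the same grasp; the last joint's range is limited). The gripper opens to 85 mm and grips with 20 to 120 N. Pads are 22 mm wide; open, the fingers measure 114 mm over their backs; the gripper's body (76 mm by 85 mm) begins 54 mm behind the grasp point. The pads swing forward as they close: fully open they stand 13 mm farther back than shut.
Start: joints at [-73.94, 35.231, -0.722, 81.555, 0.464, 63.22, -2.315], TCP at [0.196, 0.62, 0.231] pointing down, gripper open.
Joint ranges: [-178.69, 178.69], [-17.37, 117.87], [-77.05, 75.6], [15.02, 138.74], [-78.02, 258.01], [0.78, 113.62], [-162.83, 162.83]. Speed limits (degrees/s): [159.86, 159.86, 180, 180, 180, 180, 180].

## Interface

Orientations are given as [roll, pitch, yaw] about the fixed x, y, z axes, in that order (R = Rz(yaw) Ry(pitch) Rx(roll)).
In Python, from workcell import arm, grab_frame, get_calibration, regions_of gives the robot as it stands.
- The arm moves only by the tool servo_tool, never from a script. Its argument "moves" is a list of rows, each a list of 5 numbers: the shift along the tool's x, y, z as a fraction of full scale, then the turn about the tool's z as a fraction of full scale, then the finger opening in mm, from 0 to 85.4. In form: [[dx, dy, dz, yaw, gripper], ...]. A call has 1 to 20 rows; each row is the pose to reach, as a shift and turn from the pose commanded when the call began, along the tool's axes at that moment, turning the shorter way round; what a row does not reach only later rows make up. Full scale, the value 1, is 200 mm for a shift and 360 degrees for a turn. A row lasts 1/8 s, in which the tool goes at most 62.5 mm and 10.7 degrees, less where a joint would pass 70% of its speed; a pose out of reach is approached as far as the arm can. A call with a number of a shift or a turn outside -1 to 1 is refused whole. A call with a gripper value outside its range is refused whole. The fingers move at their own pace and stop on an object; "newtons" is the grip in N (left out, the last holds). Time passes only in rows, so rows that repeat a pose let the fingers close. It gives the time, the measured TCP pose, the force, the opening and the grip force at its end, in the units of the state.
- arm.sense(): the state, without advancing time (a new reading comes with each control period).
- grab_frame(name): name is "scene" or "top" or "wrist"; returns (picture, depth): 384x512x3 uint8, blue, green, red; 384x512 float32, m along the optical axis (not along the pixel's ray), 0 where there is no reading.
- get_calibration(name): a dict with "fx", "fy", "cx", "cy" (pixels), "T" (4x4, takes a point from camera to world coordinates). Camera axes: x right, y up, looking along -z (the intrinsics and any distortion apply to the point x, -y, -z); pixel columns grow to the right and rows downward; lengths in m; the calibration is good to about 2 mm. A picture is of the moment at which its call begins: read the wrist's pose just before it. get_calibration takes no time and is no camera call; for the wrist camera it gives the pose at the moment of the call.
- arm.finish_job(): hands the job in; it is judged then, once.
Trained networks look in the newest picture that a camera, given by its name, has taken for a name from the list of things; names that differ only in an ending like _2 or _b are one class to them, and where a whole thing is asked for, a point or a joint stands for the part that bears it (a point fixed in the world has none). Each returns a list of dicts, best first, with "confidence" (0 to 1); they miss things now and then, are a little off and sometimes report something else, mostly with a low value. They report only what shows in the picture. A call takes as long as a camera call. They do not tell look-alikes from the thing itself.
- regions_of(label, camera): "mask" (384x512 bool, what is visible of it) and "point" ([column, row] in pixels, amid what is visible of it).
The state is a dict: "clock": time; "joint_pos": joint angles; "joint_vel": joint speeds; "joint_efforts": joint torques, N m; "tool_pos": TCP position; "tool_rot": TCP orientation; "force": force on the tool from outside, world axes, zero at the start; "ft_torque": the same for the moment, N m; "grip_width": opening from 0.0 (shut) to 1.0 (fully open); "finger_force": force on a finger pad.
Only numpy, scipy, OpenCV 4.12 (cv2) and the standard library are available. Lean on these libraries where they do the work, as an engineer would, in place of code of your own. Each camera call takes 0.05 s, during which the arm holds its last target. There are 200 camera calls.

## Working session

There is one attempt and no reset: what is moved stays moved. The work goes in short steps, Python scripts to look and compute and a tool call to move; the robot and the scene stay as the last step left them, time stands still between calls to the robot, and variables do not carry over. Pictures are saved under pics/ and viewed, at most 10 in all, crops included, and the job is handed in when it is done.

Besides the shell and the picture viewer there is one more tool, called after "Request:" as name(argument=value, ...) on one line, values as JSON. servo_tool: Moves the arm, as the interface text tells. Shift numbers are shares of 200 mm and turn numbers shares of 360 degrees, none past 1 either way. Its arguments: {"type":"object","properties":{"moves":{"type":"array","items":{"type":"array","items":{"type":"number"}}},"newtons":{"type":"number"}},"required":["moves"]}

```bash
mkdir -p pics
cat > h.py <<'E'
import numpy as np, cv2
from workcell import arm, grab_frame, get_calibration, regions_of
def cloud(cam,d):
    c=get_calibration(cam); v,u=np.mgrid[0:384,0:512]
    P=np.stack([(u-c['cx'])/c['fx']*d,-(v-c['cy'])/c['fy']*d,-d,np.ones_like(d)],-1)
    return (P@np.array(c['T']).T)[...,:3]
E
python3 - <<'E'
from h import *
print({k:np.round(v,3) for k,v in arm.sense().items()})
for cam in ['scene','top']:
    im,d=grab_frame(cam); P=cloud(cam,d); np.savez('/tmp/'+cam,im=im,d=d,P=P)
    cv2.imwrite(f'pics/{cam}1.png',im)
    c=get_calibration(cam); print(cam,{k:v for k,v in c.items() if k!='T'},np.round(c['T'],3).tolist())
    for n in ['bar','rest','machine','pull','guard','tape','oil','collar']:
        for r in regions_of(n,cam):
            m=r['mask']&(d>0); 
            if m.sum()<5: continue
            print(n,round(r['confidence'],2),np.round(r['point']),m.sum(),np.round(np.median(P[m],0),3),np.round(P[m].max(0)[2],3))
E
```

```text
{'clock': np.float64(0.0), 'joint_pos': array([-73.941,  35.288,  -0.723,  81.643,   0.466,  63.218,  -2.318]), 'joint_vel': array([-0.11 , -0.006, -0.046,  0.035,  0.08 , -0.102,  0.044]), 'joint_efforts': array([-0.0000e+00, -4.6921e+01,  2.5900e-01, -1.7103e+01,  1.0000e-02,
        1.0000e-02,  0.0000e+00]), 'tool_pos': array([0.196, 0.619, 0.23 ]), 'tool_rot': array([-1.79854e+02,  4.00000e-03,  1.62425e+02]), 'force': array([-0.231,  0.885, -0.655]), 'ft_torque': array([-0.063,  0.009,  0.041]), 'finger_force': np.float64(0.0), 'grip_width': np.float64(1.0)}
scene {'fx': 413.59010398355923, 'fy': 413.59010398355923, 'cx': 257.7462278215555, 'cy': 201.06141193184686} [[0.315, -0.598, 0.737, 1.36], [0.949, 0.2, -0.243, -0.253], [-0.002, 0.776, 0.631, 0.812], [0.0, 0.0, 0.0, 1.0]]
bar 0.69 [311. 182.] 268 [0.394 0.249 0.019] 0.027
bar 0.61 [296. 153.] 256 [0.23  0.267 0.018] 0.027
rest 0.92 [320. 243.] 1061 [0.652 0.159 0.014] 0.088
rest 0.86 [323. 306.] 1625 [0.853 0.068 0.014] 0.089
machine 0.71 [216. 258.] 10497 [ 0.71  -0.129  0.1  ] 0.135
pull 0.64 [258. 192.] 134 [0.387 0.06
[... 401 characters left out ...]
 260.6785875082712, 'cy': 193.51270608847528} [[-0.009, 0.981, -0.196, 0.338], [-1.0, -0.013, -0.017, 0.002], [-0.019, 0.196, 0.98, 1.012], [0.0, 0.0, 0.0, 1.0]]
bar 0.71 [168. 247.] 468 [0.384 0.257 0.023] 0.03
bar 0.66 [166. 319.] 594 [0.219 0.27  0.022] 0.029
rest 0.6 [208. 156.] 1022 [0.638 0.162 0.016] 0.09
machine 0.71 [310. 148.] 9521 [ 0.623 -0.11   0.126] 0.137
pull 0.85 [304. 163.] 5841 [ 0.597 -0.089  0.128] 0.135
guard 0.86 [306. 162.] 5959 [ 0.598 -0.089  0.128] 0.135
tape 0.88 [409. 241.] 518 [ 0.404 -0.352  0.058] 0.065
oil 0.84 [122. 173.] 559 [0.583 0.373 0.091] 0.144
oil 0.51 [310. 149.] 9524 [ 0.623 -0.11   0.126] 0.137
collar 0.49 [238. 249.] 186 [0.387 0.07  0.022] 0.027
```

Run:
```python
import cv2,numpy as np
a=cv2.imread('pics/top1.png');b=cv2.imread('pics/scene1.png')
cv2.imwrite('pics/top1b.png',cv2.resize(a,(800,600)));cv2.imwrite('pics/scene1b.png',cv2.resize(b,(800,600)))
```

```text
(no output)
```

View pics/top1b.png

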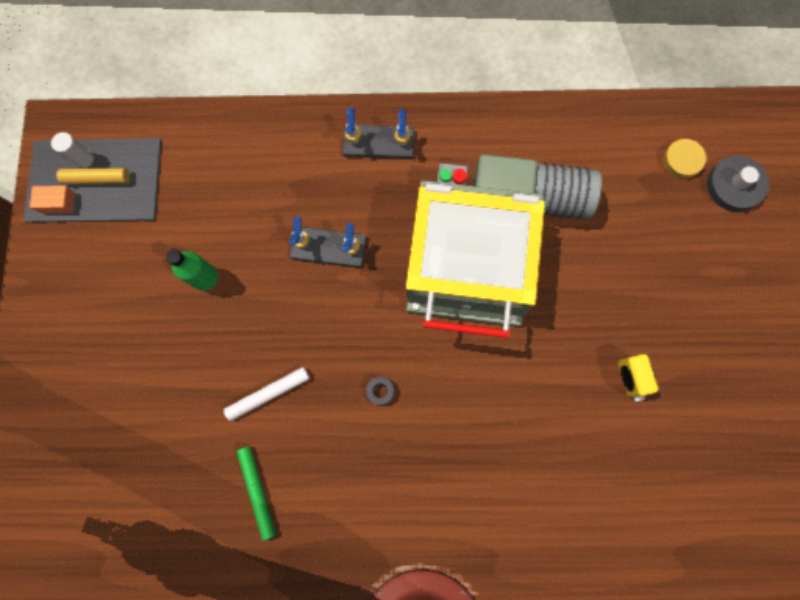

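View pics/scene1b.png

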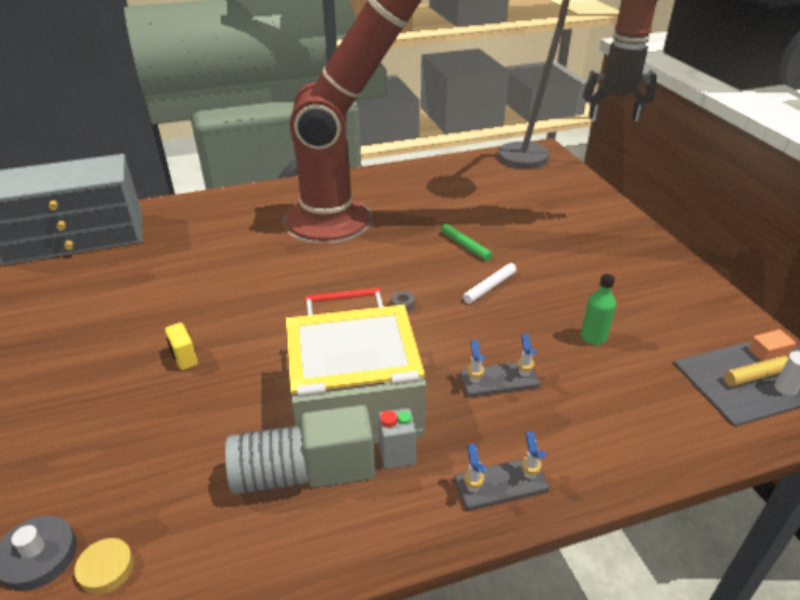

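Top view (800-px picture): the bar candidates are the bright bar at (267,393) and a green one at (257,493), which is ruled out. The rest candidates are (328,247), farther left with y≈0.16, and (378,141) with y≈0.07. I choose the bright bar and the rest at (328,247). The guard handle is at (467,328). Next I measure and check a crop.

Run:
```python
from h import *
S={}
for cam in ['top','scene']:
    z=np.load(f'/tmp/{cam}.npz'); im,P=z['im'],z['P']; hsv=cv2.cvtColor(im,cv2.COLOR_BGR2HSV)
    H,Sa,V=[hsv[...,i].astype(int) for i in range(3)]; X,Y,Z=np.moveaxis(P,-1,0)
    def fit(m,n):
        q=P[m]; c=(q.min(0)+q.max(0))/2; w=np.linalg.svd(q-q.mean(0),full_matrices=False)[2][0]
        t=(q-q.mean(0))@w; ctr=q.mean(0)+w*(t.min()+t.max())/2
        print(cam,n,m.sum(),'ctr',np.round(ctr,4),'mean',np.round(q.mean(0),4),'yaw',np.round(np.degrees(np.arctan2(w[1],w[0])),1),'len',np.round(np.ptp(t),3),'zr',np.round(np.percentile(q[:,2],[2,98]),3))
    box=lambda a,b,c,d:(X>a)&(X<b)&(Y>c)&(Y<d)
    fit(box(.28,.5,.15,.36)&(Sa<70)&(V>110)&(Z>.008)&(Z<.04),'bar')
    blue=(H>100)&(H<130)&(Sa>120)&(Z>.055)
    hs=[]
    for n,(c,d) in {'L':(.17,.26),'R':(.05,.155)}.items():
        m=blue&box(.55,.75,c,d); fit(m,'head'+n); hs.append(P[m].mean(0))
    fit(box(.55,.75,.05,.26)&(Z>.009)&(Z<.02)&(Sa<90),'base')
    fit(((H<6)|(H>174))&(Sa>180)&box(.35,.55,-.2,.05)&(Z>.1),'pull')
    fit((H>22)&(H<35)&(Sa>180)&box(.4,.8,-.25,.05)&(Z>.11),'guard')
im=cv2.imread('pics/top1.png'); cv2.imwrite('pics/crop.png',cv2.resize(im[130:280,130:330],(800,600),interpolation=cv2.INTER_CUBIC))
```

```text
top bar 516 ctr [0.3828 0.2597 0.0221] mean [0.3827 0.2598 0.0221] yaw 117.7 len 0.149 zr [0.013 0.027]
top headL 68 ctr [0.6483 0.205  0.0798] mean [0.6509 0.2046 0.0798] yaw 171.8 len 0.047 zr [0.069 0.089]
top headR 72 ctr [0.6354 0.1161 0.0803] mean [0.6362 0.1159 0.0803] yaw 170.6 len 0.045 zr [0.069 0.09 ]
top base 729 ctr [0.6389 0.1618 0.0148] mean [0.6387 0.1597 0.0148] yaw -96.7 len 0.13 zr [0.01  0.018]
top pull 268 ctr [ 0.473  -0.0711  0.1302] mean [ 0.473  -0.0713  0.1302] yaw -98.0 len 0.129 zr [0.125 0.134]
top guard 1733 ctr [ 0.5995 -0.0892  0.1296] mean [ 0.5999 -0.087   0.1296] yaw 80.9 len 0.202 zr [0.126 0.133]
scene bar 259 ctr [0.3894 0.2593 0.019 ] mean [0.3919 0.2544 0.019 ] yaw -63.0 len 0.152 zr [0.009 0.026]
scene headL 41 ctr [0.653  0.2033 0.0796] mean [0.6464 0.2045 0.0784] yaw -10.4 len 0.042 zr [0.07  0.087]
scene headR 42 ctr [0.6398 0.115  0.0797] mean [0.6336 0.116  0.0786] yaw -8.6 len 0.042 zr [0.069 0.087]
scene base 629 ctr [0.6504 0.1579 0.0136] mean [0.6501 0.1562 0.0136] yaw 81.0 len 0.13 zr [0.01  0.018]
scene pull 131 ctr [ 0.4766 -0.0721  0.1289] mean [ 0.4765 -0.0725  0.1289] yaw -98.1 len 0.126 zr [0.125 0.132]Traceback (most recent call last):
  File "<stdin>", line 18, in <module>
  File "<stdin>", line 7, in fit
    return umr_minimum(a, axis, None, out, keepdims, initial, where)
ValueError: zero-size array to reduction operation minimum which has no identity
```

```bash
cat >> h.py <<'E'
from scipy.spatial.transform import Rotation as Rt
def go(x,y,z,xdir=None,s=None):
    "row (fractions) to bring the TCP to x,y,z with tool x along world heading xdir (mod 180), tool down"
    s=s or arm.sense(); R=Rt.from_euler('xyz',s['tool_rot'],degrees=True).as_matrix()
    d=R.T@(np.array([x,y,z])-s['tool_pos'])/.2
    h=np.degrees(np.arctan2(R[1,0],R[0,0])); t=0 if xdir is None else -((xdir-h+90)%180-90)
    print('row',np.round(d,4),np.round(t/360,4),'| pos',np.round(s['tool_pos'],4),'head',round(h,2),'clk',round(float(s['clock']),2))
E
python3 - <<'E'
from h import *
go(.384,.26,.231,117.3)
im=cv2.imread('pics/top1.png'); cv2.imwrite('pics/crop.png',cv2.resize(im[130:280,130:330],(800,600),interpolation=cv2.INTER_CUBIC))
c=get_calibration('wrist'); T=np.array(c['T']); s=arm.sense(); print(np.round(T,3).tolist(),c['fx'])
E
```

```text
row [-1.4378 -1.4307  0.0015] 0.1253 | pos [0.1963 0.6196 0.2313] head 162.42 clk 0.9
[[0.302, -0.918, -0.257, 0.131], [0.953, 0.291, 0.082, 0.64], [-0.0, -0.27, 0.963, 0.375], [0.0, 0.0, 0.0, 1.0]] 268.6517604389878
```

View pics/crop.png

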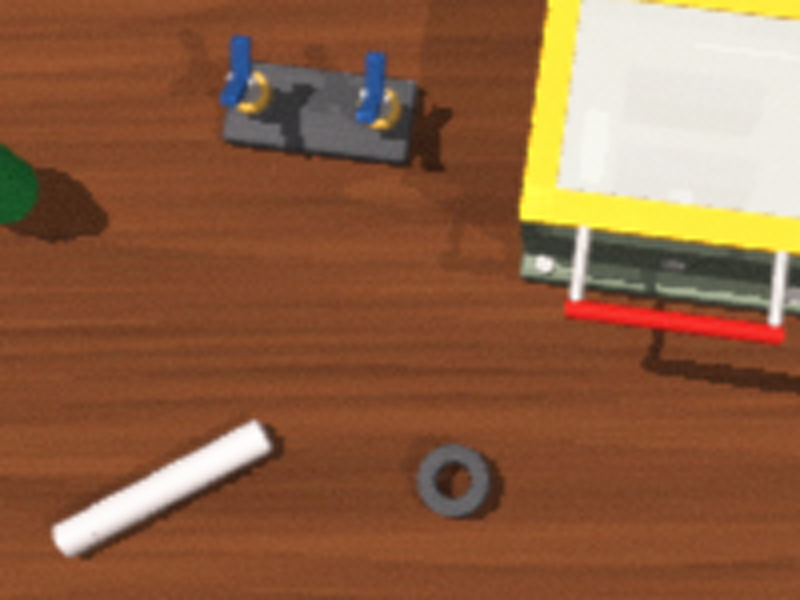

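The crop confirms my choice: the bright bar centred at about (162,487), and the leftmost rest, with its two blue V heads at (240,85) and (375,100).

Request:
servo_tool(moves=[[-0.24,-0.24,0,0.025,85],[-0.48,-0.48,0,0.05,85],[-0.72,-0.72,0,0.075,85],[-0.96,-0.95,0,0.1,85],[-0.96,-0.95,0,0.1253,85]])

```text
clock: 1.52
tool_pos: [0.3246, 0.376, 0.2319]
tool_rot: [180.0, 0.1, 116.6]
force: [-0.2, 0.9, 0.1]
grip_width: 0.996
finger_force: 0.0
```

Run:
```python
from h import *
go(.384,.26,.231,117.3)
```

```text
row [-0.6518  0.0058  0.0056] -0.0019 | pos [0.3246 0.376  0.2319] head 116.6 clk 1.52
```

Request:
servo_tool(moves=[[-0.2,0,0,0,85],[-0.43,0,0,0,85],[-0.65,0.005,0.1,-0.002,85],[-0.65,0.005,0.1,-0.002,85],[-0.65,0.005,0.1,-0.002,85]])

```text
clock: 2.15
tool_pos: [0.3824, 0.2663, 0.2115]
tool_rot: [180.0, -0.1, 118.1]
force: [-0.6, 1.0, 0.2]
grip_width: 0.996
finger_force: 0.0
```

Run:
```python
from h import *
im,d=grab_frame('wrist'); P=cloud('wrist',d); s=arm.sense()
X,Y,Z=np.moveaxis(P,-1,0); hsv=cv2.cvtColor(im,cv2.COLOR_BGR2HSV)
m=(Z>.006)&(Z<.04)&(hsv[...,1]<80)&(hsv[...,2]>90)&(abs(X-.384)<.1)&(abs(Y-.26)<.1)
n,l,st,_=cv2.connectedComponentsWithStats(m.astype(np.uint8)); m=l==1+st[1:,4].argmax()
q=P[m]; r=cv2.minAreaRect((q[:,:2]*1000).astype(np.float32)); print(m.sum(),r,np.percentile(q[:,2],[2,50,98]))
w=np.linalg.svd(q[:,:2]-q[:,:2].mean(0),full_matrices=False)[2][0]; h=np.degrees(np.arctan2(w[1],w[0])); print(h)
c=np.array(r[0])/1000; go(*c,.012-.019+.003,h)
cv2.imwrite('pics/w1.png',im)
```

```text
2102 ((382.38348388671875, 258.72625732421875), (23.86191177368164, 150.04920959472656), 27.780410766601562) [0.01347925 0.02277415 0.02531668]
-62.009490175384656
row [-0.0377 -0.0192  1.0782] 0.0004 | pos [0.3822 0.2669 0.2116] head 118.15 clk 2.2
```

Request:
servo_tool(moves=[[-0.038,-0.019,0.3,0,60],[-0.038,-0.019,0.6,0,50],[-0.038,-0.019,0.85,0,45],[-0.038,-0.019,0.95,0,45],[-0.038,-0.019,0.95,0,45]])

```text
clock: 2.82
tool_pos: [0.3816, 0.2582, 0.0201]
tool_rot: [-179.9, -0.0, 118.2]
force: [-0.3, 0.6, 0.2]
grip_width: 0.525
finger_force: 0.0
```

Run:
```python
from h import *
go(.3824,.2587,.003,118)
```

```text
row [0.0004 0.005  0.0857] 0.0005 | pos [0.3816 0.2582 0.0201] head 118.19 clk 2.83
```

Request:
servo_tool(moves=[[0,0.004,0.04,0,45],[0,0.004,0.08,0,40],[0,0.004,0.08,0,30],[0,0.004,0.08,0,20],[0,0.004,0.08,0,10],[0,0.004,0.08,0,10],[0,0.004,0.08,0,10]], newtons=40)

```text
clock: 3.7
tool_pos: [0.3835, 0.2575, 0.0057]
tool_rot: [180.0, -0.0, 118.0]
force: [-0.3, -0.1, 5.7]
grip_width: 0.261
finger_force: 39.6
```

Request:
servo_tool(moves=[[0,0,-0.15,0,10],[0,0,-0.4,0,10],[0,0,-0.65,0,10],[0,0,-0.9,0,10],[0,0,-0.9,0,10],[0,0,-0.9,0,10]], newtons=40)

```text
clock: 4.45
tool_pos: [0.3824, 0.2568, 0.1843]
tool_rot: [-179.9, 0.0, 118.0]
force: [-0.1, 0.1, -2.2]
grip_width: 0.264
finger_force: 39.9
```

Run:
```python
from h import *
go(.55,.165,.20,81.3)
```

```text
row [-0.7993  0.5237 -0.0796] 0.1021 | pos [0.3824 0.2568 0.1843] head 118.05 clk 4.45
```

Request:
servo_tool(moves=[[-0.16,0.1,-0.02,0.02,10],[-0.32,0.2,-0.04,0.04,10],[-0.48,0.31,-0.06,0.06,10],[-0.64,0.42,-0.08,0.08,10],[-0.8,0.52,-0.08,0.1,10],[-0.8,0.52,-0.08,0.102,10],[-0.8,0.52,-0.08,0.102,10],[-0.8,0.52,-0.08,0.102,10]])

```text
clock: 5.45
tool_pos: [0.5489, 0.1661, 0.2002]
tool_rot: [-179.8, 0.0, 81.4]
force: [-0.2, -1.2, -2.4]
grip_width: 0.263
finger_force: 39.9
```

Run:
```python
from h import *
s=arm.sense()
im,d=grab_frame('wrist'); P=cloud('wrist',d); go(.644,.16,.2,81.3)
np.savez('/tmp/w2',im=im,d=d,P=P)
cv2.imwrite('pics/w2.png',im)
X,Y,Z=np.moveaxis(P,-1,0); hsv=cv2.cvtColor(im,cv2.COLOR_BGR2HSV); H,S,V=np.moveaxis(hsv,-1,0)
b=(H>100)&(H<130)&(S>120)&(Z>.05)&(Z<.11)&(abs(X-.64)<.08)&(abs(Y-.16)<.1)
n,l,st,_=cv2.connectedComponentsWithStats(b.astype(np.uint8))
for i in range(1,n):
    if st[i,4]>20: q=P[l==i]; print(st[i],np.round(q.mean(0),4),np.round(q.min(0),4),np.round(q.max(0),4),cv2.minAreaRect((q[:,:2]*1000).astype(np.float32)))
g=(Z>.15)&(Z<.235)&(S<80)&(d>0); q=P[g]; print('held',g.sum(),q.mean(0),q.min(0),q.max(0))
```

```text
row [0.0407 0.4735 0.0018] 0.0004 | pos [0.5491 0.166  0.2006] head 81.44 clk 5.5
[327 129  51  14 598] [0.6498 0.2033 0.0803] [0.6245 0.1953 0.0683] [0.6721 0.2118 0.0892] ((648.55029296875, 203.44992065429688), (11.74283504486084, 47.527565002441406), 82.43793487548828)
[321 214  47  17 546] [0.637  0.1155 0.0798] [0.612  0.1066 0.0679] [0.6593 0.1237 0.0884] ((636.0767822265625, 114.85897827148438), (11.838955879211426, 47.74822235107422), 81.60082244873047)
held 10950 [0.55199674 0.18795455 0.21746189] [0.52522464 0.11940957 0.2045813 ] [0.5737774  0.24197237 0.23492607]
```

View pics/w2.png

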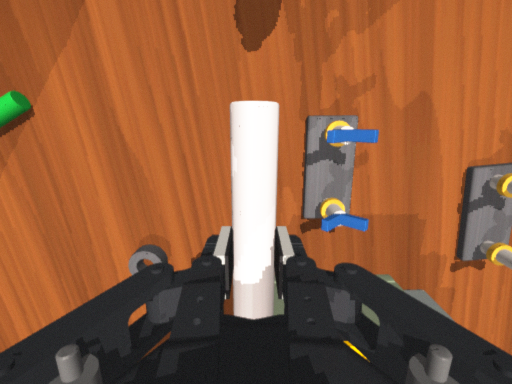

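Run:
```python
from h import *
z=np.load('/tmp/w2.npz'); im,P=z['im'],z['P']; X,Y,Z=np.moveaxis(P,-1,0)
hsv=cv2.cvtColor(im,cv2.COLOR_BGR2HSV); H,S,V=np.moveaxis(hsv,-1,0)
a=np.radians(82); ex=np.array([np.sin(a),-np.cos(a)]); ey=np.array([np.cos(a),np.sin(a)])
b=(H>100)&(H<130)&(S>120)&(Z>.05)&(Z<.11)&(abs(X-.64)<.08)
for lo,hi in [(.15,.25),(.05,.15)]:
    q=P[b&(Y>lo)&(Y<hi)]; u=q[:,:2]@ex; v=q[:,:2]@ey
    bins=np.arange(u.min(),u.max(),.004); print('v mid',(v.min()+v.max())/2,'u ends',u.min(),u.max())
    print([(round(t,3),round(np.median(q[(u>=t)&(u<t+.004),2]),4)) for t in bins])
s0=np.array([.6423,.1592]); print('seat guess u,v',s0@ex,s0@ey)
m=(Z>.19)&(Z<.24)&(S<60)&(V>170); m[:, :225]=0; m[:,285:]=0; m[230:]=0
q=P[m]; print(m.sum(), np.percentile(q[:,2],[2,50,98]))
r=cv2.minAreaRect((q[:,:2]*1000).astype(np.float32)); print(r)
for lo in np.arange(q[:,1].min(),q[:,1].max(),.02):
    k=q[(q[:,1]>=lo)&(q[:,1]<lo+.02)]; print(np.round(lo,3),np.round([(k[:,0].min()+k[:,0].max())/2,np.percentile(k[:,2],97)],4))
print('far end', (q[:,:2]-[.549,.166])@np.array([np.cos(np.radians(81.4)),np.sin(np.radians(81.4))]).max() if 0 else ((q[:,:2]-[.549,.166])@[np.cos(np.radians(81.4)),np.sin(np.radians(81.4))]).max())
```

```text
v mid 0.29177289689058183 u ends 0.5901726727169565 0.6377055649308842
[(np.float64(0.59), np.float64(0.085)), (np.float64(0.594), np.float64(0.0871)), (np.float64(0.598), np.float64(0.0835)), (np.float64(0.602), np.float64(0.0794)), (np.float64(0.606), np.float64(0.0759)), (np.float64(0.61), np.float64(0.0718)), (np.float64(0.614), np.float64(0.071)), (np.float64(0.618), np.float64(0.0749)), (np.float64(0.622), np.float64(0.0789)), (np.float64(0.626), np.float64(0.0827)), (np.float64(0.63), np.float64(0.0868)), (np.float64(0.634), np.float64(0.0858))]
v mid 0.20233987124585198 u ends 0.5900094129834063 0.6377498637374508
[(np.float64(0.59), np.float64(0.085)), (np.float64(0.594), np.float64(0.0866)), (np.float64(0.598), np.float64(0.0824)), (np.float64(0.602), np.float64(0.0787)), (np.float64(0.606), np.float64(0.075)), (np.float64(0.61), np.float64(0.0712)), (np.float64(0.614), np.float64(0.0705)), (np.float64(0.618), np.float64(0.0748)), (np.float64(0.622), np.float64(0.0789)), (np.float64(0.626), np.float64(0.0824)), (np.float64(0.63), np.float64(0.0866)), (np.float64(0.634), np.float64(0.0857))]
seat guess u,v 0.6138928228798682 0.24704155929030805
5919 [0.20955961 0.21760611 0.21985796]
((555.5327758789062, 208.35638427734375), (65.15554809570312, 32.63398742675781), 81.45790100097656)
0.174 [0.5507 0.2197]
0.194 [0.5546 0.2197]
0.214 [0.5576 0.2198]
0.234 [0.5596 0.2197]
far end 0.07544144235864729
```

Request:
servo_tool(moves=[[0,0.15,0,0,10],[0.036,0.32,0,-0.0016,10],[0.036,0.467,0.1,-0.0016,10],[0.036,0.467,0.35,-0.0016,10],[0.036,0.467,0.45,-0.0016,10],[0.036,0.467,0.45,-0.0016,10],[0.036,0.467,0.45,-0.0016,10]])

```text
clock: 6.38
tool_pos: [0.6446, 0.1585, 0.1127]
tool_rot: [179.9, -0.0, 81.9]
force: [-0.2, -0.1, -2.2]
grip_width: 0.264
finger_force: 39.9
```

Run:
```python
from h import *
go(.6426,.1592,.078,82)
```

```text
row [ 0.0018 -0.0107  0.1734] -0.0002 | pos [0.6446 0.1585 0.1127] head 81.93 clk 6.38
```

Request:
servo_tool(moves=[[0.002,-0.007,0.08,0,10],[0.002,-0.007,0.13,0,10],[0.002,-0.007,0.155,0,10],[0.002,-0.007,0.165,0,10],[0.002,-0.007,0.165,0,10]])

```text
clock: 7.0
tool_pos: [0.6428, 0.1585, 0.0788]
tool_rot: [180.0, 0.0, 81.9]
force: [-0.8, 0.8, 0.6]
grip_width: 0.262
finger_force: 40.3
```

Request:
servo_tool(moves=[[0,0,0.005,0,10],[0,0,0.008,0,10],[0,0,0.008,0,10]])

```text
clock: 7.38
tool_pos: [0.6428, 0.1585, 0.0787]
tool_rot: [179.9, -0.0, 81.9]
force: [-2.8, 0.4, 7.5]
grip_width: 0.26
finger_force: 41.0
```

Firm seating contact (7.5 N upward, little side force). Release gently.

Request:
servo_tool(moves=[[0,0,0,0,26],[0,0,0,0,32],[0,0,0,0,40],[0,0,0,0,50],[0,0,0,0,50]])

```text
clock: 8.0
tool_pos: [0.6425, 0.1586, 0.0765]
tool_rot: [-180.0, 0.0, 81.9]
force: [0.5, -0.4, -1.2]
grip_width: 0.584
finger_force: 0.0
```

Run:
```python
from h import *
im,d=grab_frame('top'); P=cloud('top',d); cv2.imwrite('pics/top2.png',im)
im,d=grab_frame('wrist'); P=cloud('wrist',d); hsv=cv2.cvtColor(im,cv2.COLOR_BGR2HSV); _,S,V=np.moveaxis(hsv,-1,0)
X,Y,Z=np.moveaxis(P,-1,0)
m=(Z>.07)&(Z<.11)&(S<60)&(V>170)&(abs(X-.643)<.04)&(Y>.18)&(Y<.26); q=P[m]
print(m.sum(),np.percentile(q[:,2],[50,98]),q[:,1].max())
for lo in np.arange(.18,.24,.015):
    k=q[(q[:,1]>=lo)&(q[:,1]<lo+.015)]
    if len(k): print(np.round(lo,3),(k[:,0].min()+k[:,0].max())/2,np.percentile(k[:,2],97))
go(.643,.159,.22)
```

```text
5358 [0.09595631 0.09817378] 0.23431876154834075
0.18 0.6464709057890009 0.09805799974083884
0.195 0.6485618788093246 0.0979569492637419
0.21 0.6506819076000374 0.09809746801428953
0.225 0.6520145545591982 0.09806519393189919
row [ 0.0024  0.0022 -0.717 ] 0.0 | pos [0.6425 0.1586 0.0766] head 81.89 clk 8.1
```

Request:
servo_tool(moves=[[0,0,-0.1,0,50],[0,0,-0.3,0,50],[0,0,-0.55,0,50],[0,0,-0.8,0,50],[-0.2,-0.3,-0.8,0,50],[-0.45,-0.4,-0.8,0,50],[-0.7,-0.5,-0.8,0,50],[-0.9,-0.65,-0.8,0,50],[-0.9,-0.65,-0.8,0,50],[-0.9,-0.65,-0.8,0,50]])

```text
clock: 9.35
tool_pos: [0.4893, -0.0008, 0.238]
tool_rot: [179.8, -0.1, 81.9]
force: [0.8, 0.8, 0.4]
grip_width: 0.584
finger_force: 0.0
```

Run:
```python
from h import *
s=arm.sense()
im,d=grab_frame('wrist'); P=cloud('wrist',d); hsv=cv2.cvtColor(im,cv2.COLOR_BGR2HSV); H,S,V=[hsv[...,i].astype(int) for i in range(3)]
X,Y,Z=np.moveaxis(P,-1,0)
m=((H<6)|(H>174))&(S>170)&(Z>.1)&(Z<.16)&(X<.55)
q=P[m]; print(m.sum(),cv2.minAreaRect((q[:,:2]*1000).astype(np.float32)),np.percentile(q[:,2],[50,98]))
go(.4745,-.072,.115,82)
im2,d=grab_frame('top'); P=cloud('top',d); cv2.imwrite('pics/ab.png',np.hstack([cv2.resize(im,(400,300)),cv2.resize(im2[100:300,130:397],(400,300))]))
```

```text
1266 ((472.82513427734375, -73.12149047851562), (130.7208709716797, 11.275561332702637), 81.92979431152344) [0.13027732 0.13207233]
row [-0.3668 -0.0259  0.6126] -0.0 | pos [ 4.896e-01 -2.000e-04  2.376e-01] head 81.99 clk 9.4
```

View pics/ab.png

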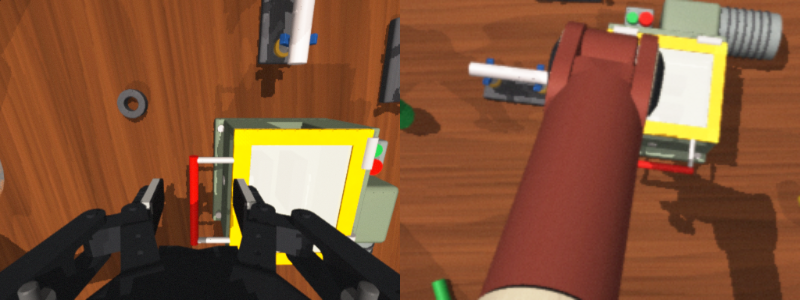

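The left half is the wrist view, with the red rod at (194,200). The right half is the top view, with the bar across both Vs at (510,75).

Request:
servo_tool(moves=[[-0.18,-0.03,0,0,26],[-0.369,-0.03,0.05,0,26],[-0.369,-0.03,0.25,0,26],[-0.369,-0.03,0.4,0,26],[-0.369,-0.03,0.4,0,26],[-0.369,-0.03,0.4,0,26]])

```text
clock: 10.2
tool_pos: [0.4734, -0.0732, 0.1575]
tool_rot: [179.9, 0.0, 82.0]
force: [0.4, -0.7, -0.2]
grip_width: 0.301
finger_force: 0.0
```

Run:
```python
from h import *
go(.4735,-.0725,.113,82)
```

```text
row [ 0.0037 -0.0005  0.2227] -0.0001 | pos [ 0.4734 -0.0732  0.1575] head 81.96 clk 10.2
```

Request:
servo_tool(moves=[[0,0,0.1,0,26],[0,0,0.18,0,26],[0,0,0.223,0,26],[0,0,0.223,0,26],[0,0,0.223,0,15],[0,0,0.223,0,5],[0,0,0.223,0,2],[0,0,0.223,0,2]], newtons=40)

```text
clock: 11.2
tool_pos: [0.4734, -0.0737, 0.113]
tool_rot: [179.8, 0.0, 81.9]
force: [2.2, 0.6, 5.3]
grip_width: 0.122
finger_force: 39.4
```

Request:
servo_tool(moves=[[0,0.0015,-0.058,0,2],[0,0.006,-0.115,0,2],[0,0.0135,-0.172,0,2],[0,0.024,-0.229,0,2],[0,0.0375,-0.285,0,2],[0,0.054,-0.34,0,2],[0,0.073,-0.394,0,2],[0,0.095,-0.447,0,2],[0,0.12,-0.499,0,2],[0,0.147,-0.55,0,2],[0,0.1775,-0.599,0,2],[0,0.21,-0.647,0,2],[0,0.245,-0.692,0,2],[0,0.2825,-0.736,0,2],[0,0.322,-0.778,0,2],[0,0.322,-0.778,0,2],[0,0.322,-0.778,0,2],[0,0.322,-0.778,0,2]], newtons=40)

```text
clock: 13.45
tool_pos: [0.5328, -0.0821, 0.2681]
tool_rot: [-179.6, -0.1, 81.9]
force: [-7.9, 0.6, 3.1]
grip_width: 0.12
finger_force: 39.1
```

Run:
```python
from h import *
for cam in ['scene','top']:
    im,d=grab_frame(cam); P=cloud(cam,d); hsv=cv2.cvtColor(im,cv2.COLOR_BGR2HSV); H,S,V=[hsv[...,i].astype(int) for i in range(3)]
    X,Y,Z=np.moveaxis(P,-1,0)
    m=((H<6)|(H>174))&(S>170)&(Z>.2)&(Z<.35)&(X>.45)&(X<.65)&(Y<.05)&(Y>-.2)
    print(cam,'rod',m.sum(),np.median(P[m],0) if m.any() else '')
    g=(H>22)&(H<35)&(S>170)&(Z>.11)&(Y<.06)&(Y>-.25)&(X>.45)&(X<.85); q=P[g]
    if g.sum()>50:
        n=np.linalg.svd(q-q.mean(0),full_matrices=False)[2][2]; print('guard deg',g.sum(),np.degrees(np.arccos(abs(n[2]))),q[:,2].max())
    b=(Z>.07)&(Z<.11)&(S<60)&(V>150)&(abs(X-.643)<.05)&(Y>.07)&(Y<.25); q=P[b]
    if b.sum()>20: print('bar',b.sum(),np.median(q,0),q.min(0),q.max(0))
    cv2.imwrite(f'pics/end_{cam}.png',im)
s=arm.sense(); print({k:np.round(v,3) for k,v in s.items()})
```

```text
scene rod 172 [ 0.53595887 -0.09601602  0.27999523]
bar 459 [0.64898939 0.15907115 0.09299702] [0.61720887 0.08436204 0.07888333] [0.66629785 0.23361366 0.09979311]
top rod 0 
guard deg 368 42.831798170192755 0.2470517531141887
bar 505 [0.64093816 0.16088393 0.09586219] [0.62167617 0.08644791 0.08233327] [0.66376204 0.2360139  0.10198503]
{'clock': np.float64(13.55), 'joint_pos': array([-12.13 ,  25.206,  27.873,  97.2  , -13.153,  61.313,  11.805]), 'joint_vel': array([ 0.005,  0.035, -0.013,  0.067, -0.075, -0.034,  0.084]), 'joint_efforts': array([ 1.1600e-01, -3.4366e+01,  3.9950e+00, -1.9173e+01, -3.7600e-01,
       -2.4470e+00, -9.0000e-03]), 'tool_pos': array([ 0.533, -0.082,  0.268]), 'tool_rot': array([-1.79556e+02, -7.30000e-02,  8.18720e+01]), 'force': array([-6.932,  1.146,  2.717]), 'ft_torque': array([0.369, 1.845, 0.02 ]), 'finger_force': np.float64(39.11), 'grip_width': np.float64(0.121)}
```

View pics/end_scene.png

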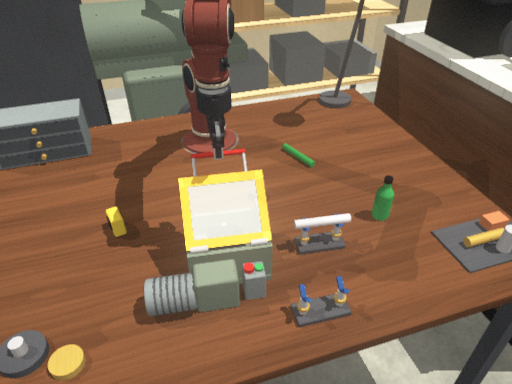

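The guard is held by the red rod at (218,154), which is 0.28 m up and so at about 45°. The bar lies in both Vs at (322,221) and the bystanders haven't moved. Handing in.

```bash
python3 -c "
from workcell import arm
print(arm.finish_job())"
```

```text
the job is handed in; nothing more can be done
None
```

The job is handed in: at the last check the bar lay centred in both Vs of the leftmost blue rest, let go, and the gripper was holding the guard by its red handle at about 45° (estimated from the handle's height); no verdict came back.

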